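# Clamp the glued hook strip

### The job

The dark end block of the wooden hook strip has just been glued and must be clamped. Lay the strip hooks up along the screw clamp, with the block centred under the round pad and its other end on the wooden rest, backing the screw off first if the gap is too small. Then crank the pad down onto the block until it is snug, with the orange cushion clearly squeezed but never squashed flat, let go, and leave everything else on the counter where it stands.

Things in the scene. Friction and masses are not known exactly. Their poses are not given: they have to be found in the camera images.
- clamp: Green C-shaped screw clamp fixed to the counter, place and heading vary. Origin: on the vertical screw axis at counter height, z up. Spine at its +y side (y 47 to 77 mm, 36 wide) carries an upper arm (y -18 to 77, x -18 to 18, z 100 to 125 mm) over the bed; the gap is open to -x, +x and -y. The strip is to lie along the clamp's y axis, bridging bed and rest.
- bed (a point): Centre of the top face of the dark steel bed block (48 mm along x, 60 along y), on the screw axis, 35 mm above the counter; axes as the clamp's.
- rest (a point): Centre of the top face of the wooden rest block (48 mm along x, 30 along y, also 35 mm high), 190 mm from the bed's centre in the clamp's -y direction. Only a flat bar, 24 wide and 8 high, lies between bed and rest.
- crank (a joint): Crank angle, rad, 0 (fully open) to 12 (stop); clockwise from above increases it and lowers the pad 2.546 mm per rad (16 mm a turn). Free gap pad to bed in mm = 40 - 2.546 x angle: the 20 mm block is met at about 7.85 rad. The crank arm points along the clamp's +x at 0. Stays where left. Takes 4 to 5 N at the knob while turning; 2 to 3 N more at a good snug.
- knob_mid (a point): Mid-grip of the red upright knob on the crank arm: 18 mm in diameter, from 25 mm below to 21 mm above this point, 50 mm from the screw axis. Spins freely, so it can be gripped from above and led round a circle without turning the hand. 197 mm above the counter at crank 0, sinks with the screw (2.546 mm per rad). Top of the crank arm: 29 mm below this point.
- cushion (a joint): Squeeze of the orange sprung cushion over the steel pad (32 mm in diameter), m: 0 free, 0.006 squashed flat; 1 mm per 15 N of clamping force. Snug: 0.002 to 0.004; under 0.0012 loose, over 0.005 overtight. From first touch a good snug takes about 0.8 to 1.5 rad of crank.
- strip: Loose pale wooden strip, 240 (x) by 32 (y) by 12 mm (z), about 120 g; origin at the centre of its underside, +x towards the glued block. Two steel hooks stand up at x = +25 and x = -90 mm, to 41 mm above its underside, within 9 mm of its centre line; grip the bare wood between them (best x = -40 mm) across the width. Starts flat on the counter, hooks up, any heading.
- block_top (a point): Centre of the top of the dark wooden end block (44 x 32 mm, 8 high), fixed on the strip at x = +95 mm, 20 mm above the strip's underside. It goes under the pad, on the screw axis.
- canister: Bystander: closed formula canister, blue with pink band, 100 mm in diameter, 135 mm tall; origin at the centre of its underside.
- glass_bottle: Bystander: empty glass feeding bottle, 58 mm in diameter, 130 mm tall; origin at the centre of its underside.
- mug: Bystander: blue ceramic mug, 78 mm in diameter, 90 mm tall, handle at its +y; origin at the centre of its underside.
- teat: Bystander: silicone bottle teat, 44 mm in diameter, 46 mm tall, standing close to the strip; origin at the centre of its underside.
- scoop: Bystander: pink plastic scoop, 108 mm long (x), 36 mm wide, 26 mm tall, lying close to the strip; origin under its middle.
- funnel: Bystander: yellow plastic funnel standing on its mouth, 80 mm in diameter, 85 mm tall; origin at the centre of its underside.
- sugar_jar: Bystander: amber sugar jar, 72 mm in diameter, 110 mm tall; origin at the centre of its underside.
Not all that is in view belongs to the job. Of the things that look like the strip, the largest one is meant.

How it is judged:
On the way, in this order (a step that is already met when the one before it is completed fails the run):
1. the strip lies on bed and rest with its block under the pad, let go (y of strip in the frame of bed below -0.075 m and x of block_top in the frame of bed between -0.012 and 0.012 m and y of block_top in the frame of bed between -0.014 and 0.014 m and z of block_top in the frame of bed between 0.014 and 0.024 m and angle between the x axis of strip and the y axis of clamp, either way round below 0.14 rad and angle between strip's own z axis and vertical below 0.06 rad and contact force between strip and the fingers below 0.3 N and linear speed of strip below 0.02 m/s), for 0.2 s.
2. the pad is cranked down snug on the block (y of strip in the frame of bed below -0.075 m and x of block_top in the frame of bed between -0.012 and 0.012 m and y of block_top in the frame of bed between -0.014 and 0.014 m and z of block_top in the frame of bed between 0.014 and 0.024 m and angle between the x axis of strip and the y axis of clamp, either way round below 0.14 rad and angle between strip's own z axis and vertical below 0.06 rad and value of joint cushion between 0.0012 and 0.005 m and contact force between cushion and strip above 12 N and velocity of joint crank between -0.2 and 0.2 rad/s), for 0.2 s.
At the end, for the whole second after the job is handed in: Strip level on bed and rest, hooks up, within 8 degrees of the clamp's y line, block centre within 12 mm across and 14 mm along of the screw axis; cushion squeezed 1.2 to 5 mm, pressing over 12 N; all at rest and let go; bystanders upright, within 30 mm of their starts (all of step 2 and contact force between strip and the fingers below 0.3 N and linear speed of strip below 0.02 m/s and distance of each of canister, glass_bottle, mug, teat, scoop, funnel, sugar_jar from where it was at the start of the episode below 0.03 m and angle between each of canister, glass_bottle, mug, teat, scoop, funnel, sugar_jar's own z axis and vertical below 0.2 rad); the robot touches nothing.
It fails at once if the cushion was squashed flat (value of joint cushion above 0.0056 m).
It fails at once if a bystander was pushed away or knocked over (distance of any of canister, glass_bottle, mug, teat, scoop, funnel, sugar_jar from where it was at the start of the episode above 0.04 m or angle between any of canister, glass_bottle, mug, teat, scoop, funnel, sugar_jar's own z axis and vertical above 0.35 rad).
It also fails if it takes over 72 s, if anything falls off the work surface, if the arm or the gripper's body presses on something with over 40 N, if the wrist force passes 120 N, or if a joint passes its speed limit or range.

### The arm

A 6-joint arm with a two-finger parallel gripper is mounted at the origin on the work surface. World frame = base frame: x ahead of the robot, y to its left, z up, the work surface at z = 0. Lengths are in m, angles in rad, forces in N, time in s.
With the tool pointing down it reaches from about 0.275 to 0.85 m from the base axis. Payload 5.2 kg.
Tool frame: the origin (TCP) lies between the finger pads; the fingertips stand 11 mm ahead of it and the grasp point (between the pads) lies 8 mm behind it (robot.finger_overhang is the distance from the TCP to the fingertips, in m); z points along the fingers, y is the line along which they close (so a half turn about z gives the same grasp; the last joint's range is limited). The gripper opens to 85 mm and grips with 20 to 120 N. Pads are 22 mm wide; open, the fingers measure 114 mm over their backs; the gripper's body (76 mm by 85 mm) begins 54 mm behind the grasp point. The pads swing forward as they close: fully open they stand 13 mm farther back than shut.
Start: joints at [1.08, 0.259, 1.535, -0, 1.348, -0.203], TCP at [0.156, 0.527, 0.242] pointing down, gripper open.
Joint ranges: [-3.14, 3.14], [-0.91, 2.08], [0.19, 2.58], [-1.22, 4.36], [0.22, 2.71], [-3.12, 3.12]. Speed limits (rad/s): [2.57, 2.57, 3.14, 3.14, 3.14, 3.14].

### API

Orientations are given as a unit quaternion [w, x, y, z].
In Python, from cell import robot, viewer gives the robot as it stands.
- The arm moves only by the tool apply_moves, never from a script. Its argument "rows" is text: rows parted by semicolons, each of 7 numbers parted by spaces: the shift along the tool's x, y, z in mm, then the turn, a rotation vector about the tool's x, y, z in rad, then the finger opening in mm, from 0 to 85.4. A call has exactly 10 rows; each row is the pose to reach, as a shift and turn from the pose commanded when the call began, along the tool's axes at that moment; what a row does not reach only later rows make up. A row lasts 1/12 s, in which the tool goes at most 41.7 mm and 7.16 degrees, less where a joint would pass 70% of its speed; a pose out of reach is approached as far as the arm can. A call with a gripper value outside its range is refused whole. The fingers move at their own pace and stop on an object; the grip force is fixed at half the most. Time passes only in rows, so rows that repeat a pose let the fingers close, or fill a call up. It gives the time, the measured TCP pose, the force, the opening and the grip force at its end, in the units of the state.
- robot.get_state(): the state, without advancing time (a new reading comes with each control period).
- viewer.get_image(name): name is "scene" or "top" or "wrist"; returns the picture (480x640x3 uint8, red, green, blue); there is no depth.
- viewer.camera_model(name): a dict with "mtx" (3x3 intrinsics, pixels), "k1" (the pictures are not rectified: a ray, as slopes to the right and down, at radius r is drawn at 1 + k1 r^2 times it, then the intrinsics apply), "cam_to_world" (4x4, takes a point from camera to world coordinates); the wrist camera has in their place "T_tool_cam" (4x4, takes a point from camera to tool coordinates, whose origin is the TCP and whose axes are the flange's). Camera axes: x right, y up, looking along -z (the intrinsics and any distortion apply to the point x, -y, -z); pixel columns grow to the right and rows downward; lengths in m; the calibration is good to about 2 mm. A picture is of the moment at which its call begins: read the wrist's pose just before it. camera_model takes no time and is no camera call.
- robot.finish_job(): hands the job in; it is judged then, once.
The state is a dict: "t": time; "joint_pos": joint angles; "qd": joint speeds; "effort": joint torques, N m; "ee_pos": TCP position; "ee_rot": TCP orientation; "ft_force": force on the tool from outside, world axes, zero at the start; "wrist_torque": the same for the moment, N m; "grip_width": finger opening in m; "grip_force": force on a finger pad.
Only numpy, scipy, OpenCV 4.12 (cv2) and the standard library are available. Lean on these libraries where they do the work, as an engineer would, in place of code of your own. Each camera call takes 0.05 s, during which the arm holds its last target. There are 200 camera calls.

## Working session

There is one attempt and no reset: what is moved stays moved. The work goes in short steps, Python scripts to look and compute and a tool call to move; the robot and the scene stay as the last step left them, time stands still between calls to the robot, and variables do not carry over. Pictures are saved under pics/ and viewed, at most 10 in all, crops included, and the job is handed in when it is done.

Besides the shell and the picture viewer there is one more tool, called as name(argument=value, ...), one argument or row to a line, values as JSON. apply_moves: Moves the arm, as the interface text tells. Its arguments: {"type":"object","properties":{"rows":{"type":"string"}},"required":["rows"]}

```bash
mkdir -p pics; ls
python3 - <<'E'
from cell import robot, viewer
import cv2,numpy as np
for n in ["scene","top"]:
    im=viewer.get_image(n); cv2.imwrite(f"pics/{n}0.png",im[:,:,::-1])
    m=viewer.camera_model(n); print(n,m)
print(viewer.camera_model("wrist"))
print(robot.get_state())
E
```

```text
pics
scene {'mtx': array([[591.4688202 ,   0.        , 319.66940421],
       [  0.        , 591.4688202 , 233.80481455],
       [  0.        ,   0.        ,   1.        ]]), 'k1': 0.04491402759407034, 'cam_to_world': array([[ 6.23536572e-01, -6.68691695e-01,  4.05035258e-01,
         1.15728053e+00],
       [ 7.81794180e-01,  5.33365661e-01, -3.22984414e-01,
        -4.72023867e-01],
       [-5.49028606e-05,  5.18046802e-01,  8.55352271e-01,
         1.49481197e+00],
       [ 0.00000000e+00,  0.00000000e+00,  0.00000000e+00,
         1.00000000e+00]])}
top {'mtx': array([[462.12111648,   0.        , 315.6982012 ],
       [  0.        , 462.12111648, 242.0150661 ],
       [  0.        ,   0.        ,   1.        ]]), 'k1': 0.002120523765037107, 'cam_to_world': array([[ 0.02177977,  0.98841375, -0.15021287,  0.38750462],
       [-0.99968745,  0.0233755 ,  0.00886543,  0.02788357],
       [ 0.01227401,  0.14997283,  0.98861393,  1.12954508],
       [ 0.        ,  0.        ,  0.        ,  1.        ]])}
{'mtx': array([[378.40687226,   0.        , 317.39005747],
       [  0.        , 378
[... 472 characters left out ...]
, 'joint_pos': array([ 1.08019874e+00,  2.59270838e-01,  1.53595227e+00,  1.82800319e-06,
        1.34793136e+00, -2.02797848e-01]), 'qd': array([-8.52135446e-05, -2.11806566e-03, -3.96490192e-03,  4.87627613e-04,
        5.77063775e-05,  6.38320812e-04]), 'effort': array([ 1.00589146e-03, -4.46970427e+01, -2.91244465e+01, -2.47553753e-04,
        6.24808716e-03, -4.12631005e-05]), 'ee_pos': array([0.1558866 , 0.52700624, 0.24156596]), 'ee_rot': array([-2.66186280e-04,  1.43403916e-01,  9.89663936e-01, -7.34141964e-04]), 'ft_force': array([0.39897813, 0.0637887 , 0.95918938]), 'wrist_torque': array([ 0.03310581,  0.03707112, -0.00564423]), 'grip_force': 0.0, 'grip_width': 0.0852182862884147}
```

View pics/top0.png

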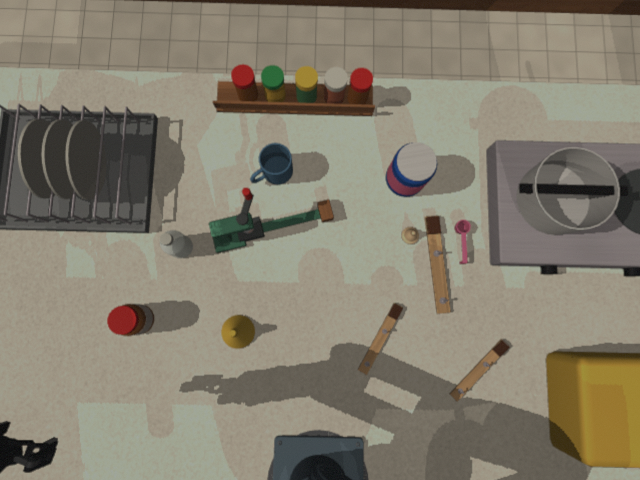

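View pics/scene0.png

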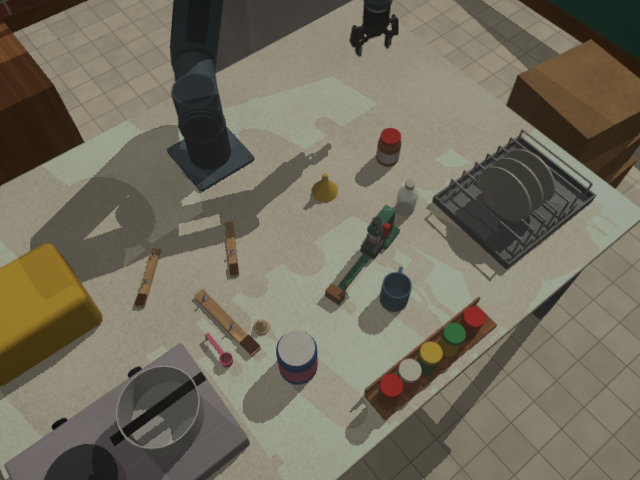

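The top view shows the clamp around (240,230) with the rest at (326,210) and the crank knob at (246,192). The big strip runs from its block at (432,222) to (444,310), with the teat at (411,235) and the scoop at (464,240). I'll enlarge both regions.

```bash
cat > h.py <<'E'
import numpy as np,cv2
from cell import robot,viewer
from scipy.spatial.transform import Rotation as R
def model(n):
    m=viewer.camera_model(n)
    if n=="wrist":
        s=robot.get_state(); T=np.eye(4); q=s["ee_rot"]
        T[:3,:3]=R.from_quat([q[1],q[2],q[3],q[0]]).as_matrix(); T[:3,3]=s["ee_pos"]
        return m["mtx"],m["k1"],T@m["T_tool_cam"]
    return m["mtx"],m["k1"],m["cam_to_world"]
def p2w(md,px,z):
    K,k,T=md
    u=cv2.undistortPoints(np.array([[px]],float),K,np.array([k,0,0,0.]))[0,0]
    d=T[:3,:3]@np.array([u[0],-u[1],-1]); o=T[:3,3]
    return o+d*(z-o[2])/d[2]
def w2p(md,p):
    K,k,T=md
    c=np.linalg.inv(T)@np.append(p,1); v=np.array([[c[0],-c[1],-c[2]]])
    return cv2.projectPoints(v,np.zeros(3),np.zeros(3),K,np.array([k,0,0,0.]))[0][0,0]
E
python3 - <<'E'
from h import *
a=cv2.imread("pics/top0.png")
l=cv2.resize(a[180:260,200:345],None,fx=5.5,fy=5.5,interpolation=cv2.INTER_CUBIC)
cv2.imwrite("pics/c1.png",l)
r=cv2.resize(a[205:325,390:480],None,fx=5,fy=5,interpolation=cv2.INTER_CUBIC)
cv2.imwrite("pics/c2.png",r)
m=model("top")
for n,p,z in [("rest",(326,210),.035),("knob",(246,191),.19),("block",(432,222),.02),("end",(444,310),.012),("teat",(411,235),.02),("funnel",(238,331),.05),("canister",(414,160),.135),("mug",(276,160),.09),("bottle",(175,240),.1)]: print(n,p2w(m,p,z).round(3))
E
```

```text
rest [ 0.633 -0.005  0.035]
knob [0.635 0.167 0.19 ]
block [ 0.612 -0.266  0.02 ]
end [ 0.4   -0.294  0.012]
teat [ 0.579 -0.214  0.02 ]
funnel [0.341 0.192 0.05 ]
canister [ 0.73  -0.197  0.135]
mug [0.737 0.115 0.09 ]
bottle [0.541 0.335 0.1  ]
```

View pics/c1.png

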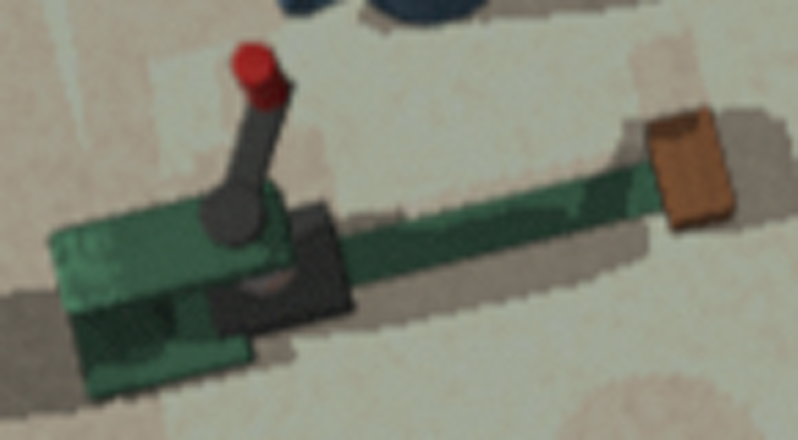

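View pics/c2.png

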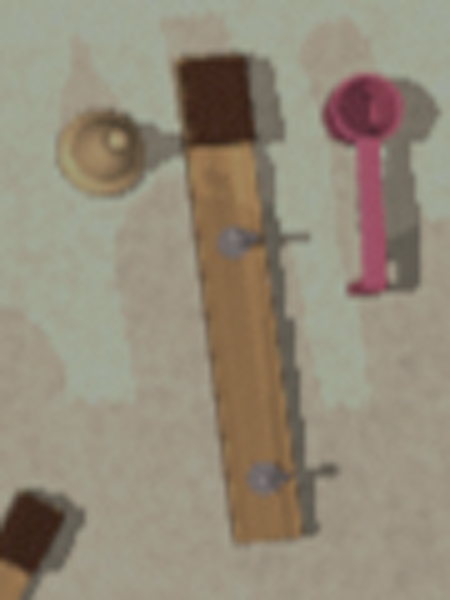

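Crop c1 shows the arm, bed and rest corners, and the knob top at about (255,62). In c2 the strip corners are near (178,60), (248,55), (302,537) and (235,545). Next I fit the clamp pose and crank angle, and the strip pose.

```bash
cat > fit.py <<'E'
from h import *
from scipy.optimize import least_squares
m=model("top")
c1=lambda p:(np.array(p)+.5)/5.5-.5+[200,180]
c2=lambda p:(np.array(p)+.5)/5-.5+[390,205]
obs=[((18,-18,125),(270,185)),((-18,-18,125),(292,262)),((-18,77,125),(65,312)),((18,77,125),(50,235)),
((24,-175,35),(648,125)),((24,-205,35),(712,108)),((-24,-205,35),(735,212)),((-24,-175,35),(675,230)),
((-24,-30,35),(352,308)),((24,-30,35),(325,203))]
def W(q,p): c,s=np.cos(q[2]),np.sin(q[2]); x,y,z=np.array(p)/1000; return np.array([q[0]+c*x-s*y,q[1]+s*x+c*y,z])
f=lambda q:np.concatenate([w2p(m,W(q,p))-c1(o) for p,o in obs])
r=least_squares(f,[.6,.18,.25],loss="soft_l1"); q=r.x
print("clamp",q.round(4)); print(f(q).reshape(-1,2).round(1).tolist())
for a in (.3,.4,.5,.6,.7,.8,6.5,6.6,6.7,6.8,6.9,7.0,7.1):
    t=[w2p(m,W(q,(50*np.cos(a),-50*np.sin(a),197+dz-2.546*a))) for dz in (21,-25)]
    print(a,[((v-[200,180]+.5)*5.5).round(0).tolist() for v in t])
print("axis top rest",)
so=[((-120,-16,12),(235,545)),((-120,16,12),(302,537)),((117,16,20),(178,60)),((117,-16,20),(248,55)),((73,16,20),(190,143)),((73,-16,20),(256,143))]
# x+ up(block), y+ = left
so=[((x,-y if x==-120 else y,z),o) for (x,y,z),o in so]
g=lambda q:np.concatenate([w2p(m,W(q,p))-c2(o) for p,o in so])
r=least_squares(g,[.5,-.28,.1],loss="soft_l1");print("strip",r.x.round(4),g(r.x).reshape(-1,2).round(1).tolist())
for x in (-40,): print(W(r.x,(x,0,0)).round(4))
E
python3 fit.py
```

```text
clamp [0.5819 0.1793 0.267 ]
[[1.0, -1.3], [0.6, 0.2], [-0.4, 1.4], [-1.1, -0.2], [-0.3, 0.0], [0.0, 0.2], [0.7, 0.1], [-0.4, -0.2], [-0.3, -0.1], [0.1, -0.1]]
0.3 [[217.0, 50.0], [235.0, 82.0]]
0.4 [[231.0, 52.0], [248.0, 83.0]]
0.5 [[244.0, 55.0], [261.0, 86.0]]
0.6 [[257.0, 59.0], [273.0, 90.0]]
0.7 [[270.0, 64.0], [285.0, 95.0]]
0.8 [[281.0, 71.0], [296.0, 101.0]]
6.5 [[213.0, 61.0], [231.0, 92.0]]
6.6 [[226.0, 62.0], [243.0, 92.0]]
6.7 [[239.0, 63.0], [256.0, 94.0]]
6.8 [[252.0, 67.0], [269.0, 97.0]]
6.9 [[265.0, 71.0], [281.0, 101.0]]
7.0 [[277.0, 76.0], [292.0, 106.0]]
7.1 [[289.0, 83.0], [303.0, 112.0]]
axis top rest
strip [ 0.5117 -0.279   0.1064] [[0.1, -0.0], [-0.1, 0.4], [0.4, -0.3], [-0.7, -0.4], [0.2, 0.7], [-0.0, -0.4]]
[ 0.4719 -0.2833  0.    ]
```

```bash
cat >> fit.py <<'E'
def crop():
    a=cv2.imread("pics/scene0.png"); ms=model("scene"); u0,v0,k=320,170,7
    b=cv2.resize(a[v0:v0+85,u0:u0+110],None,fx=k,fy=k,interpolation=cv2.INTER_CUBIC)
    for ang,c in ((.58,(255,0,0)),(6.82,(0,255,255))):
        for dz in (21,-25,-29):
            p=w2p(ms,W(q,(50*np.cos(ang),-50*np.sin(ang),197+dz-2.546*ang)))
            cv2.circle(b,tuple(int(t) for t in (p-[u0,v0]+.5)*k),4,c,-1)
        p=w2p(ms,W(q,(0,0,75-2.546*ang))); cv2.circle(b,tuple(int(t) for t in (p-[u0,v0]+.5)*k),4,c,-1)
    for p,_ in obs:
        p=w2p(ms,W(q,p)); cv2.circle(b,tuple(int(t) for t in (p-[u0,v0]+.5)*k),3,(255,0,255),-1)
    cv2.imwrite("pics/c3.png",b)
E
python3 -c "from fit import *; crop()" >/dev/null
```

```text
(no output)
```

View pics/c3.png

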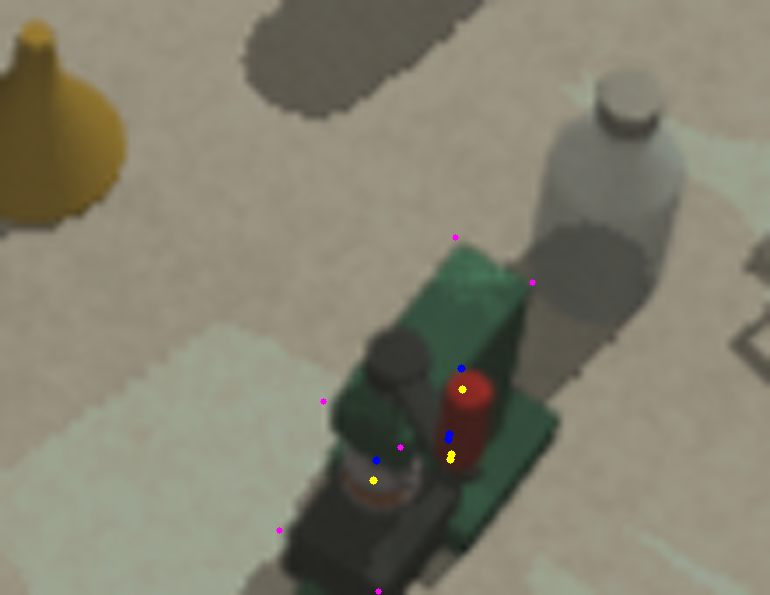

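The scene crop matches the yellow prediction: knob top at about (470,388) and the orange ring low, near (385,495). So the crank is at about 6.82 rad and the gap about 22.6 mm, and I'll back it off one turn. First I go above the knob.

apply_moves(
  rows="-557 -212 -18 0 0 1.017 60;-557 -212 -18 0 0 1.017 60;-557 -212 -18 0 0 1.017 60;-557 -212 -18 0 0 1.017 60;-557 -212 -18 0 0 1.017 60;-557 -212 -18 0 0 1.017 60;-557 -212 -18 0 0 1.017 60;-557 -212 -18 0 0 1.017 60;-557 -212 -18 0 0 1.017 60;-557 -212 -18 0 0 1.017 60",
)

```text
t: 0.93
ee_pos: [0.4884, 0.2732, 0.2546]
ee_rot: [-0.0, 0.608, 0.794, -0.0]
ft_force: [0.2, 0.7, -1.3]
grip_width: 0.0603
grip_force: 0.0
```

```bash
cat >> h.py <<'E'
C=np.array([.5819,.1793]);PSI=.267
def cw(x,y): c,s=np.cos(PSI),np.sin(PSI); return C+np.array([c*x-s*y,s*x+c*y])
def go(x,y,z,psi):
    s=robot.get_state();q=s["ee_rot"];A=R.from_quat([q[1],q[2],q[3],q[0]])
    T=R.from_matrix(np.array([[-np.sin(psi),np.cos(psi),0],[np.cos(psi),np.sin(psi),0],[0,0,-1]]).T)
    print("t",round(s["t"],2),"pos",s["ee_pos"].round(4),"w",round(s["grip_width"],4),"gf",round(s["grip_force"],1),"F",s["ft_force"].round(1))
    print("go mm",(A.inv().apply(np.array([x,y,z])-s["ee_pos"])*1000).round(1),"rv",(A.inv()*T).as_rotvec().round(4))
E
python3 -c "
from h import *
go(.630,.166,.26,PSI)"
```

```text
t 0.93 pos [0.4884 0.2732 0.2546] w 0.0603 gf 0.0 F [ 0.2  0.7 -1.3]
go mm [-140.5  108.7   -5.5] rv [-0.0007 -0.0001 -0.0026]
```

apply_moves(
  rows="-140 109 -5 0 0 0 60;-140 109 -5 0 0 0 60;-140 109 -5 0 0 0 60;-140 109 -5 0 0 0 60;-140 109 -5 0 0 0 60;-140 109 -5 0 0 0 60;-140 109 -5 0 0 0 60;-140 109 -5 0 0 0 60;-140 109 -5 0 0 0 60;-140 109 -5 0 0 0 60",
)

```text
t: 1.77
ee_pos: [0.6281, 0.1698, 0.2603]
ee_rot: [-0.0, 0.606, 0.795, 0.0]
ft_force: [-1.4, -0.8, 0.5]
grip_width: 0.06
grip_force: 0.0
```

Run:
```python
from h import *
go(.630,.166,.26,PSI)
m=model("wrist"); im=np.ascontiguousarray(viewer.get_image("wrist")[:,:,::-1])
cv2.imwrite("pics/w1raw.png",im)
a=6.82
for x,y,z in [(50*np.cos(a),-50*np.sin(a),.218-.002546*a),(0,0,.15),(24,-30,.035),(-24,-30,.035)]:
    p=w2p(m,np.append(cw(x/1000,y/1000),z)); print(p.round(1)); cv2.circle(im,tuple(int(v) for v in p),3,(255,0,255),-1)
cv2.imwrite("pics/w1.png",im)
```

```text
t 1.77 pos [0.6281 0.1698 0.2603] w 0.06 gf 0.0 F [-1.4 -0.8  0.5]
go mm [-4.2  0.8  0.3] rv [ 0.0001 -0.0002  0.0009]
[318.1 273.6]
[252.5 207.7]
[298.2 212.4]
[248.7 212.3]
```

View pics/w1.png

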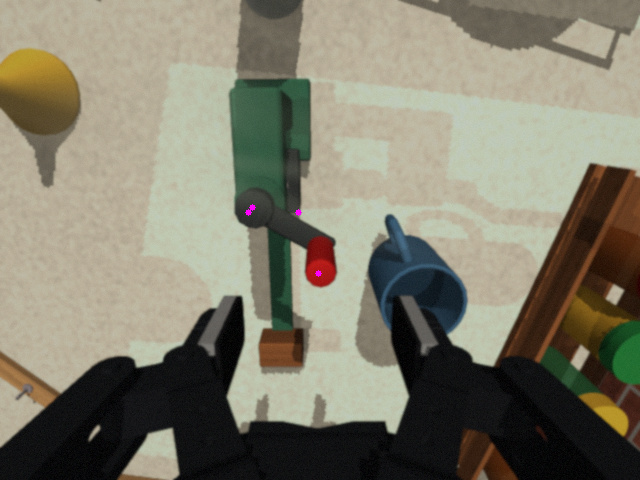

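The wrist view shows the knob top centre at about (321,274), hub at (255,208) and rest at x 260–304, each within 3 px of prediction. I'll check the rest, then grip the knob.

Run:
```python
from h import *
m=model("wrist")
for y in (-.175,-.205):
  for x in (.024,-.024): print("rest pred",w2p(m,np.append(cw(x,y),.035)).round(1))
h=p2w(m,(255,208),.153)[:2]; k=p2w(m,(321,274),.2006)[:2]; r=p2w(m,(282,331),.035)[:2]
c,s=np.cos(PSI),np.sin(PSI)
f=lambda p: (np.array([[c,s],[-s,c]])@(p-C)*1000).round(1)
print("clamp-frame hub,knob,rest",f(h),f(k),f(r), k)
go(k[0],k[1],.18+.008*0-.008,PSI)
```

```text
rest pred [299.8 342.8]
rest pred [255.5 342.7]
rest pred [300.1 366.4]
rest pred [256.8 366.2]
clamp-frame hub,knob,rest [2.3 0.3] [ 44.7 -26. ] [   5.1 -160.5] [0.631934   0.16599183]
t 1.82 pos [0.6283 0.1697 0.2604] w 0.0597 gf 0.0 F [ 0.5 -0.  -0.4]
go mm [-4.5  2.5 88.4] rv [ 0.0003 -0.0001  0.0008]
```

apply_moves(
  rows="-4.5 2.2 0 0 0 0 55;-4.5 2.2 20 0 0 0 50;-4.5 2.2 40 0 0 0 50;-4.5 2.2 60 0 0 0 50;-4.5 2.2 75 0 0 0 50;-4.5 2.2 88 0 0 0 50;-4.5 2.2 88 0 0 0 30;-4.5 2.2 88 0 0 0 5;-4.5 2.2 88 0 0 0 5;-4.5 2.2 88 0 0 0 5",
)

```text
t: 2.65
ee_pos: [0.632, 0.1647, 0.1727]
ee_rot: [-0.0, 0.607, 0.795, -0.0]
ft_force: [-4.2, -0.1, -0.9]
grip_width: 0.0166
grip_force: 58.6
```

apply_moves(
  rows="0 0 0 0 0 0 5;0 0 0 0 0 0 5;0 0 0 0 0 0 5;0 0 0 0 0 0 5;0 0 0 0 0 0 5;0 0 0 0 0 0 5;0 0 0 0 0 0 5;0 0 0 0 0 0 5;0 0 0 0 0 0 5;0 0 0 0 0 0 5",
)

```text
t: 3.48
ee_pos: [0.6321, 0.1647, 0.1727]
ee_rot: [-0.0, 0.607, 0.795, -0.0]
ft_force: [-5.8, -0.9, 1.6]
grip_width: 0.0165
grip_force: 58.8
```

```bash
sed -i 's/^C=.*;/C=np.array([.5843,.1800]);/' h.py
cat >> h.py <<'E'
def rows(a0,a1,g,n=10,c=None):
    # tool x=clamp y, tool y=clamp x, tool z=-z ; 
    f=lambda a:np.array([-50*np.sin(a),50*np.cos(a),2.546*a])
    a=np.linspace(a0,a1,n+1)[1:]
    print(";".join(" ".join(f"{v:.0f}" if abs(v-round(v))<.05 else f"{v:.1f}" for v in f(b)-f(a0))+f" 0 0 0 {g}" for b in a))
E
python3 - <<'E'
from h import *
s=robot.get_state(); k=s["ee_pos"][:2]; c,sn=np.cos(PSI),np.sin(PSI)
v=np.array([[c,sn],[-sn,c]])@(k-C)*1000; print(v,np.hypot(*v),np.arctan2(-v[1],v[0]))
go(*k,.1716,PSI)
rows(6.82,4.82,5);rows(4.82,2.62,5);rows(2.62,.52,5)
E
```

```text
[ 42.05193376 -27.37331394] 50.176323589836166 0.5770362158449441
t 3.48 pos [0.6321 0.1647 0.1727] w 0.0165 gf 58.8 F [-5.8 -0.9  1.6]
go mm [-0.   0.   1.1] rv [-0.0004 -0.     -0.0009]
9 4.2 -0.5 0 0 0 5;18.8 6.6 -1 0 0 0 5;28.7 6.9 -1.5 0 0 0 5;38.6 5.3 -2 0 0 0 5;47.9 1.8 -2.5 0 0 0 5;56.4 -3.6 -3.1 0 0 0 5;63.6 -10.5 -3.6 0 0 0 5;69.3 -18.7 -4.1 0 0 0 5;73.2 -27.8 -4.6 0 0 0 5;75.3 -37.6 -5.1 0 0 0 5
-0 -11 -0.6 0 0 0 5;-2.4 -21.7 -1.1 0 0 0 5;-7.1 -31.6 -1.7 0 0 0 5;-13.9 -40.3 -2.2 0 0 0 5;-22.4 -47.2 -2.8 0 0 0 5;-32.2 -52.2 -3.4 0 0 0 5;-42.8 -54.9 -3.9 0 0 0 5;-53.8 -55.2 -4.5 0 0 0 5;-64.6 -53.1 -5 0 0 0 5;-74.6 -48.7 -5.6 0 0 0 5
-8.5 6.1 -0.5 0 0 0 5;-15.5 13.9 -1.1 0 0 0 5;-20.8 23 -1.6 0 0 0 5;-24 33 -2.1 0 0 0 5;-25.1 43.4 -2.7 0 0 0 5;-24 53.8 -3.2 0 0 0 5;-20.7 63.8 -3.7 0 0 0 5;-15.5 72.8 -4.3 0 0 0 5;-8.4 80.6 -4.8 0 0 0 5;0.1 86.7 -5.3 0 0 0 5
```

apply_moves(
  rows="9 4.2 -0.5 0 0 0 5;18.8 6.6 -1 0 0 0 5;28.7 6.9 -1.5 0 0 0 5;38.6 5.3 -2 0 0 0 5;47.9 1.8 -2.5 0 0 0 5;56.4 -3.6 -3.1 0 0 0 5;63.6 -10.5 -3.6 0 0 0 5;69.3 -18.7 -4.1 0 0 0 5;73.2 -27.8 -4.6 0 0 0 5;75.3 -37.6 -5.1 0 0 0 5",
)

```text
t: 4.32
ee_pos: [0.5785, 0.2264, 0.1776]
ee_rot: [0.002, 0.607, 0.794, 0.001]
ft_force: [5.0, -4.3, -4.4]
grip_width: 0.0169
grip_force: 58.6
```

Run:
```python
from h import *
s=robot.get_state(); k=s["ee_pos"][:2]; c,sn=np.cos(PSI),np.sin(PSI)
v=np.array([[c,sn],[-sn,c]])@(k-C)*1000; print(v,np.hypot(*v),np.arctan2(-v[1],v[0])+6.2832)
go(*k,.1716,PSI)
```

```text
[ 6.6958534  46.30859881] 46.790178206645486 4.856000483486122
t 4.32 pos [0.5785 0.2264 0.1776] w 0.0169 gf 58.6 F [ 5.  -4.3 -4.4]
go mm [ 0. -0.  6.] rv [ 0.0047  0.0027 -0.0015]
```

Works with small forces. Continuing.

apply_moves(
  rows="0 -11 -0.6 0 0 0 5;-2.4 -21.7 -1.1 0 0 0 5;-7.1 -31.6 -1.7 0 0 0 5;-13.9 -40.3 -2.2 0 0 0 5;-22.4 -47.2 -2.8 0 0 0 5;-32.2 -52.2 -3.4 0 0 0 5;-42.8 -54.9 -3.9 0 0 0 5;-53.8 -55.2 -4.5 0 0 0 5;-64.6 -53.1 -5 0 0 0 5;-74.6 -48.7 -5.6 0 0 0 5",
)

```text
t: 5.15
ee_pos: [0.5469, 0.1425, 0.1832]
ee_rot: [-0.001, 0.607, 0.795, -0.001]
ft_force: [-9.8, -1.3, 3.0]
grip_width: 0.0166
grip_force: 59.7
```

apply_moves(
  rows="-8.5 6.1 -0.5 0 0 0 5;-15.5 13.9 -1.1 0 0 0 5;-20.8 23 -1.6 0 0 0 5;-24 33 -2.1 0 0 0 5;-25.1 43.4 -2.7 0 0 0 5;-24 53.8 -3.2 0 0 0 5;-20.7 63.8 -3.7 0 0 0 5;-15.5 72.8 -4.3 0 0 0 5;-8.4 80.6 -4.8 0 0 0 5;-8.4 80.6 -4.8 0 0 0 5",
)

```text
t: 5.98
ee_pos: [0.6295, 0.1569, 0.1883]
ee_rot: [-0.0, 0.607, 0.795, 0.0]
ft_force: [-3.6, 3.1, 2.0]
grip_width: 0.0166
grip_force: 59.4
```

Run:
```python
from h import *
s=robot.get_state(); k=s["ee_pos"][:2]; c,sn=np.cos(PSI),np.sin(PSI)
v=np.array([[c,sn],[-sn,c]])@(k-C)*1000; print(v,np.hypot(*v),np.arctan2(-v[1],v[0]))
go(*k,.26,PSI)
```

```text
[ 37.52870113 -34.17793156] 50.75957460611417 0.7387032658586362
t 5.98 pos [0.6295 0.1569 0.1883] w 0.0166 gf 59.4 F [-3.6  3.1  2. ]
go mm [  0.    0.  -71.7] rv [ 0.0006 -0.0005 -0.0003]
```

apply_moves(
  rows="0 0 0 0 0 0 45;0 0 0 0 0 0 45;0 0 0 0 0 0 45;0 0 -15 0 0 0 45;0 0 -30 0 0 0 45;0 0 -55 0 0 0 45;0 0 -75 0 0 0 45;0 0 -75 0 0 0 50;0 0 -75 0 0 0 60;0 0 -75 0 0 0 60",
)

```text
t: 6.82
ee_pos: [0.6289, 0.1555, 0.2618]
ee_rot: [-0.0, 0.607, 0.795, -0.0]
ft_force: [0.6, -0.1, -0.5]
grip_width: 0.0598
grip_force: 0.0
```

```bash
python3 -c "
from h import *
go(.472,-.2833,.23,-1.465)"
```

```text
t 6.82 pos [0.6289 0.1555 0.2618] w 0.0598 gf 0.0 F [ 0.6 -0.1 -0.5]
go mm [-382.2 -266.6   31.9] rv [-3.0000e-04  3.0000e-04  1.7307e+00]
```

apply_moves(
  rows="-382 -267 0 0 0 1.731 60;-382 -267 0 0 0 1.731 60;-382 -267 0 0 0 1.731 60;-382 -267 0 0 0 1.731 60;-382 -267 0 0 0 1.731 60;-382 -267 0 0 0 1.731 60;-382 -267 0 0 0 1.731 60;-382 -267 0 0 0 1.731 60;-382 -267 0 0 0 1.731 60;-382 -267 0 0 0 1.731 60",
)

```text
t: 7.65
ee_pos: [0.4869, -0.2378, 0.2609]
ee_rot: [-0.001, 0.958, 0.286, -0.001]
ft_force: [-0.2, -0.5, -0.1]
grip_width: 0.0602
grip_force: 0.0
```

```bash
python3 -c "
from h import *
go(.472,-.2833,.23,-1.465)"
```

```text
t 7.65 pos [ 0.4869 -0.2378  0.2609] w 0.0602 gf 0.0 F [-0.2 -0.5 -0.1]
go mm [-37.3  29.9  30.9] rv [-0.0019  0.0012  0.4747]
```

apply_moves(
  rows="-37 30 31 0 0 0.475 60;-37 30 31 0 0 0.475 60;-37 30 31 0 0 0.475 60;-37 30 31 0 0 0.475 60;-37 30 31 0 0 0.475 60;-37 30 31 0 0 0.475 60;-37 30 31 0 0 0.475 60;-37 30 31 0 0 0.475 60;-37 30 31 0 0 0.475 60;-37 30 31 0 0 0.475 60",
)

```text
t: 8.48
ee_pos: [0.4745, -0.2817, 0.2315]
ee_rot: [0.0, 0.998, 0.057, 0.0]
ft_force: [0.9, -0.6, 0.5]
grip_width: 0.0598
grip_force: 0.0
```

Run:
```python
from h import *
go(.472,-.2833,.03,-1.465)
m=model("wrist"); im=np.ascontiguousarray(viewer.get_image("wrist")[:,:,::-1])
cv2.imwrite("pics/w2raw.png",im)
S=np.array([.5117,-.279]);h=.1064
for x,y,z in [(-.12,.016,.012),(-.12,-.016,.012),(.117,.016,.02),(.117,-.016,.02),(.073,.016,.02),(.073,-.016,.02)]:
    p=w2p(m,[S[0]+np.cos(h)*x-np.sin(h)*y,S[1]+np.sin(h)*x+np.cos(h)*y,z]); print(p.round(1)); cv2.circle(im,tuple(int(v) for v in p),2,(255,0,255),-1)
cv2.imwrite("pics/w2.png",im)
```

```text
t 8.48 pos [ 0.4745 -0.2817  0.2315] w 0.0598 gf 0.0 F [ 0.9 -0.6  0.5]
go mm [ -2.7   1.3 201.5] rv [ 0.0002 -0.0001  0.0075]
[302.2 285.3]
[333.7 285.5]
[300.8  21.6]
[340.1  22. ]
[301.   79.3]
[338.8  79.6]
```

View pics/w2.png

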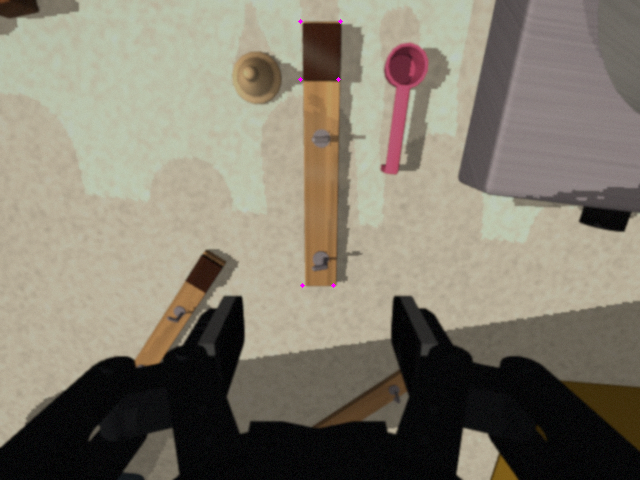

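The strip sits where predicted, about 3 px to the right, with its block at (303–341, 22–79). Its heading agrees. Descending to grasp at x = -40 mm.

apply_moves(
  rows="-2.7 2.5 20 0 0 0.004 56;-2.7 2.5 50 0 0 0.004 56;-2.7 2.5 80 0 0 0.004 56;-2.7 2.5 110 0 0 0.004 56;-2.7 2.5 140 0 0 0.004 56;-2.7 2.5 165 0 0 0.004 56;-2.7 2.5 185 0 0 0.004 56;-2.7 2.5 200 0 0 0.004 56;-2.7 2.5 207 0 0 0.004 56;-2.7 2.5 207 0 0 0.004 56",
)

```text
t: 9.37
ee_pos: [0.4711, -0.2839, 0.0228]
ee_rot: [-0.001, 0.999, 0.054, -0.001]
ft_force: [0.3, 0.7, -0.7]
grip_width: 0.0561
grip_force: 0.0
```

```bash
python3 -c "
from h import *
print(robot.finger_overhang)
go(.472,-.2833,.014,-1.465)"
```

```text
0.011
t 9.37 pos [ 0.4711 -0.2839  0.0228] w 0.0561 gf 0.0 F [ 0.3  0.7 -0.7]
go mm [ 1.  -0.5  8.8] rv [-0.0024  0.0021  0.0024]
```

apply_moves(
  rows="1 0 4 0 0 0 56;1 0 7 0 0 0 56;1 0 8 0 0 0 56;1 0 8 0 0 0 42;1 0 8 0 0 0 36;1 0 8 0 0 0 20;1 0 8 0 0 0 20;1 0 8 0 0 0 20;1 0 8 0 0 0 20;1 0 8 0 0 0 20",
)

```text
t: 10.2
ee_pos: [0.4733, -0.285, 0.0173]
ee_rot: [0.0, 0.999, 0.054, 0.0]
ft_force: [-0.9, 1.6, 5.8]
grip_width: 0.0294
grip_force: 59.4
```

apply_moves(
  rows="0 0 0 0 0 0 20;0 0 -3 0 0 0 20;0 0 -8 0 0 0 20;0 0 -15 0 0 0 20;0 0 -25 0 0 0 20;0 0 -40 0 0 0 20;0 0 -55 0 0 0 20;0 0 -70 0 0 0 20;0 0 -80 0 0 0 20;0 0 -80 0 0 0 20",
)

```text
t: 11.03
ee_pos: [0.4742, -0.2858, 0.0994]
ee_rot: [0.002, 0.999, 0.054, 0.002]
ft_force: [-0.5, -0.7, -0.7]
grip_width: 0.0298
grip_force: 59.4
```

Run:
```python
from h import *
go(*cw(0,-.135),.15,PSI)
im=np.ascontiguousarray(viewer.get_image("wrist")[:,:,::-1])
cv2.imwrite("pics/w3.png",im)
```

```text
t 11.03 pos [ 0.4742 -0.2858  0.0994] w 0.0298 gf 59.4 F [-0.5 -0.7 -0.7]
go mm [ 181.1 -317.8  -51.3] rv [ 5.8000e-03  9.0000e-04 -1.7299e+00]
```

View pics/w3.png

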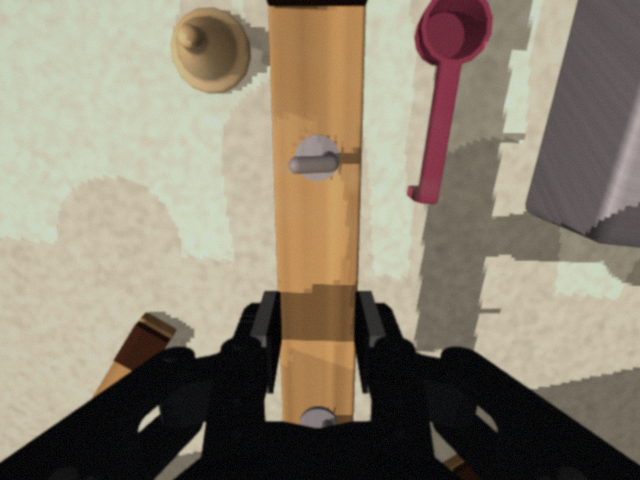

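Strip is held between the fingers: front hook base at (318,157), rear hook base at (318,413), block edge at row 5. I'll work out the slip and tilt in the hand.

Run:
```python
from h import *
from scipy.optimize import least_squares
cm=viewer.camera_model("wrist"); m=(cm["mtx"],cm["k1"],cm["T_tool_cam"])
obs=[(25,0,12,318,157),(-90,0,12,318,413),(73,-16,20,270,4),(73,16,20,366,4)]
def f(q,n=2):
    d,t,zz,yy,hd=q[:5] 
    out=[]
    for x,y,z,u,v in obs:
        X=x+40; p=np.array([X*np.cos(t)+d+z*np.sin(t), y+yy+hd*X, zz-z*np.cos(t)+X*np.sin(t)])/1000
        out+=list(w2p(m,p)-[u,v])
    return np.array(out+[(zz-17.3)/3])
r=least_squares(f,[0,0,17,0,0]);print("d,tilt(+=block down),z,y,hd",r.x.round(3)); print(r.fun.round(1))
```

```text
d,tilt(+=block down),z,y,hd [-1.5050e+00  2.8000e-02  2.1257e+01  4.1500e-01 -2.0000e-03]
[-0.  -1.7  0.   0.4 -1.8  0.6  1.8  0.7  1.3]
```

Held with about 1.5 mm slip and level. Raise, turn and carry to a staging point on the -y side of the clamp.

Run:
```python
from h import *
go(*cw(0,-.23),.2,PSI)
```

```text
t 11.08 pos [ 0.4737 -0.2853  0.0979] w 0.0296 gf 59.4 F [ 0.3 -0.  -1. ]
go mm [ 196.8 -223.3 -102.2] rv [ 3.6000e-03  6.0000e-04 -1.7299e+00]
```

apply_moves(
  rows="0 0 -30 0 0 0 20;0 0 -65 0 0 0 20;0 0 -100 0 0 0 20;0 0 -100 0 0 -0.12 20;20 -20 -100 0 0 -0.24 20;40 -45 -100 0 0 -0.36 20;60 -70 -100 0 0 -0.48 20;80 -95 -100 0 0 -0.6 20;100 -120 -100 0 0 -0.72 20;120 -150 -100 0 0 -0.84 20",
)

```text
t: 11.92
ee_pos: [0.5763, -0.1218, 0.1951]
ee_rot: [-0.0, 0.889, 0.459, -0.001]
ft_force: [0.2, -0.7, -1.0]
grip_width: 0.0294
grip_force: 59.7
```

Run:
```python
from h import *
go(*cw(0,-.23),.2,PSI)
```

```text
t 11.92 pos [ 0.5763 -0.1218  0.1951] w 0.0294 gf 59.7 F [ 0.2 -0.7 -1. ]
go mm [104.9   9.7  -4.9] rv [-1.700e-03  1.000e-04 -8.849e-01]
```

apply_moves(
  rows="10 1 -2 0 0 -0.1 20;20 2 -4 0 0 -0.2 20;35 3 -5 0 0 -0.31 20;50 4 -5 0 0 -0.43 20;65 5 -5 0 0 -0.55 20;80 7 -5 0 0 -0.67 20;95 9 -5 0 0 -0.79 20;105 9.7 -5 0 0 -0.885 20;105 9.7 -5 0 0 -0.885 20;105 9.7 -5 0 0 -0.885 20",
)

```text
t: 12.75
ee_pos: [0.6447, -0.0427, 0.2]
ee_rot: [-0.001, 0.609, 0.793, -0.001]
ft_force: [0.9, 0.1, -1.4]
grip_width: 0.0294
grip_force: 59.7
```

Run:
```python
from h import *
go(*cw(0,-.23),.062,PSI)
```

```text
t 12.75 pos [ 0.6447 -0.0427  0.2   ] w 0.0294 gf 59.7 F [ 0.9  0.1 -1.4]
go mm [  0.6   0.7 138. ] rv [-0.0021 -0.0008 -0.0069]
```

apply_moves(
  rows="0 0 25 0 0 -0.007 20;0 0 50 0 0 -0.007 20;0 0 75 0 0 -0.007 20;0 0 100 0 0 -0.007 20;0 0 120 0 0 -0.007 20;0 0 132 0 0 -0.007 20;0 0 137 0 0 -0.007 20;0 0 137 0 0 -0.007 20;0 0 137 0 0 -0.007 20;0 0 137 0 0 -0.007 20",
)

```text
t: 13.58
ee_pos: [0.6463, -0.0434, 0.066]
ee_rot: [0.001, 0.606, 0.795, 0.001]
ft_force: [0.2, 0.6, -0.7]
grip_width: 0.0296
grip_force: 59.7
```

Run:
```python
from h import *
go(*cw(0,-.1335),.062,PSI)
```

```text
t 13.58 pos [ 0.6463 -0.0434  0.066 ] w 0.0296 gf 59.7 F [ 0.2  0.6 -0.7]
go mm [98.4 -0.7  3.9] rv [0.0024 0.0014 0.0014]
```

apply_moves(
  rows="12 0 2 0 0 0 20;24 0 3 0 0 0 20;36 0 3 0 0 0 20;48 0 3 0 0 0 20;60 0 3 0 0 0 20;72 0 3 0 0 0 20;84 0 3 0 0 0 20;94 0 3 0 0 0 20;98 0 3 0 0 0 20;98 0 3 0 0 0 20",
)

```text
t: 14.42
ee_pos: [0.6188, 0.0528, 0.0614]
ee_rot: [-0.0, 0.605, 0.796, -0.0]
ft_force: [-0.6, 1.1, 0.5]
grip_width: 0.0297
grip_force: 59.7
```

Run:
```python
from h import *
go(*cw(0,-.1335),.0525,PSI)
im=np.ascontiguousarray(viewer.get_image("wrist")[:,:,::-1]); cv2.imwrite("pics/w4.png",im)
im=viewer.get_image("top")[180:260,200:345,::-1]; b=cv2.resize(im,None,fx=5.5,fy=5.5,interpolation=cv2.INTER_CUBIC)
w=cv2.imread("pics/w4.png"); a=cv2.resize(w[:260],None,fx=.625,fy=.625)
o=np.zeros((600,798,3),np.uint8); o[:440,:]=b[:440,:798]; o[440:600,:400]=a[:160]
cv2.imwrite("pics/v9.png",o)
```

```text
t 14.42 pos [0.6188 0.0528 0.0614] w 0.0297 gf 59.7 F [-0.6  1.1  0.5]
go mm [-1.7  0.3  8.9] rv [-0.0003 -0.0002  0.0036]
```

View pics/v9.png

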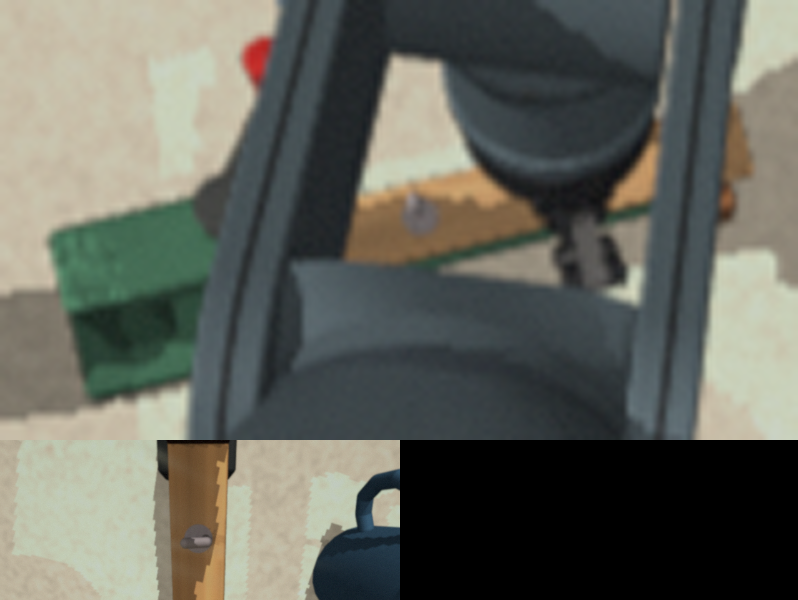

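Wrist view: the strip is centred over the bed to within about 1 mm. The bed's near edge is at row ~57 full scale, and the block edge at ~5. Checking position along y.

Run:
```python
from h import *
m=model("wrist"); c,s=np.cos(PSI),np.sin(PSI)
f=lambda px,z:(np.array([[c,s],[-s,c]])@(p2w(m,px,z)[:2]-C)*1000).round(1)
w=cv2.imread("pics/w4.png",0)
print("bed edge L",w[40:75,260].tolist()); print("R",w[40:75,373].tolist())
print("bed corners",f((254,57),.035),f((376,57),.035)); print("block edge",f((317,5),.0614-.0173+.02), "hook",f((315,163),.0614-.0173+.012))
print("predicted bed corners px",w2p(m,np.append(cw(-.024,-.03),.035)),w2p(m,np.append(cw(.024,-.03),.035)))
go(*cw(0,-.1335),.0525,PSI)
```

```text
bed edge L [44, 40, 38, 37, 35, 34, 35, 29, 28, 26, 21, 20, 16, 15, 13, 27, 42, 66, 92, 104, 116, 120, 124, 123, 123, 125, 120, 124, 121, 127, 123, 121, 118, 123, 120]
R [40, 44, 40, 39, 38, 40, 38, 32, 26, 25, 32, 54, 86, 120, 146, 165, 173, 178, 181, 183, 181, 184, 181, 183, 181, 178, 176, 182, 181, 180, 179, 180, 187, 193, 193]
bed corners [-24.4 -34.1] [ 22.6 -33.9]
block edge [ -0.1 -23.8] hook [ -0.7 -72.3]
predicted bed corners px [254.58956184  45.39751782] [380.06431527  45.89725825]
t 14.52 pos [0.6194 0.0514 0.0614] w 0.0298 gf 59.7 F [-0.7 -0.5 -1.4]
go mm [-0.2  0.1  8.9] rv [0.0002 0.0004 0.0024]
```

apply_moves(
  rows="1.5 0 2 0 0 0 20;1.5 0 4 0 0 0 20;1.5 0 6 0 0 0 20;1.5 0 7 0 0 0 20;1.5 0 8 0 0 0 20;1.5 0 8.5 0 0 0 20;1.5 0 8.5 0 0 0 20;1.5 0 8.5 0 0 0 20;1.5 0 8.5 0 0 0 20;1.5 0 8.5 0 0 0 20",
)

```text
t: 15.35
ee_pos: [0.6189, 0.0529, 0.053]
ee_rot: [0.0, 0.606, 0.796, 0.0]
ft_force: [-0.7, -0.5, -1.6]
grip_width: 0.0298
grip_force: 59.8
```

apply_moves(
  rows="0 0 0.5 0 0 0 20;0 0 1 0 0 0 20;0 0 1.5 0 0 0 20;0 0 1.5 0 0 0 20;0 0 1.5 0 0 0 20;0 0 1.5 0 0 0 20;0 0 1.5 0 0 0 20;0 0 1.5 0 0 0 20;0 0 1.5 0 0 0 20;0 0 1.5 0 0 0 20",
)

```text
t: 16.18
ee_pos: [0.6189, 0.0529, 0.0524]
ee_rot: [0.0, 0.606, 0.796, 0.0]
ft_force: [-1.0, -0.6, 5.0]
grip_width: 0.0298
grip_force: 60.5
```

apply_moves(
  rows="0 0 -0.5 0 0 0 36;0 0 -0.5 0 0 0 45;0 0 -0.5 0 0 0 50;0 0 -0.5 0 0 0 50;0 0 -10 0 0 0 50;0 0 -25 0 0 0 50;0 0 -45 0 0 0 50;-25 0 -70 0 0 0 50;-50 0 -100 0 0 0 50;-50 0 -130 0 0 0 50",
)

```text
t: 17.02
ee_pos: [0.6329, 0.0008, 0.183]
ee_rot: [0.001, 0.607, 0.795, -0.001]
ft_force: [1.8, -0.5, 0.3]
grip_width: 0.0503
grip_force: 0.0
```

Run:
```python
from h import *
a=.74
k=cw(.050*np.cos(a),-.050*np.sin(a))
go(*k,.26,PSI)
m=model("wrist")
im=np.ascontiguousarray(viewer.get_image("wrist")[:,:,::-1]); cv2.imwrite("pics/w5.png",im)
z=.035
for x,y,zz in [(-.016,-.022,.055),(.016,-.022,.055),(-.016,-.215,.047),(.016,-.215,.047),(-.024,-.175,.035),(.024,-.175,.035)]:
    p=w2p(m,np.append(cw(x,y),zz)); print(p.round()); cv2.circle(im,tuple(int(v) for v in p),2,(255,0,255),-1)
cv2.imwrite("pics/v10.png",im)
```

```text
t 17.02 pos [0.6329 0.0008 0.183 ] w 0.0503 gf 0.0 F [ 1.8 -0.5  0.3]
go mm [151.8  37.3 -77.4] rv [-0.      0.0023 -0.0002]
[291. -32.]
[344. -32.]
[296. 265.]
[338. 265.]
[286. 210.]
[349. 210.]
```

View pics/v10.png

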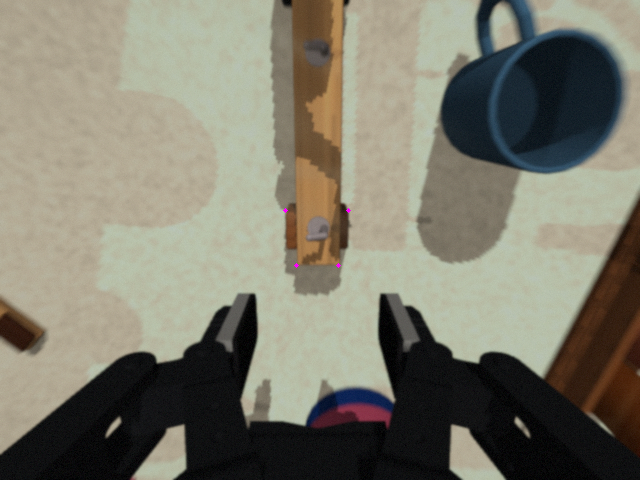

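The strip lies centred on bed and rest: its rear edge at (297–340, 265) matches the prediction. Now to the knob.

apply_moves(
  rows="0 0 -40 0 0 0 50;0 0 -77 0 0 0 50;25 6 -77 0 0 0 50;55 14 -77 0 0 0 50;85 21 -77 0 0 0 50;115 28 -77 0 0 0 50;140 34 -77 0 0 0 50;151 37.5 -77 0 0 0 50;151 37.5 -77 0 0 0 50;151 37.5 -77 0 0 0 50",
)

```text
t: 17.9
ee_pos: [0.628, 0.1602, 0.2585]
ee_rot: [0.0, 0.605, 0.796, -0.0]
ft_force: [-0.4, 0.4, 0.2]
grip_width: 0.0501
grip_force: 0.0
```

Run:
```python
from h import *
go(.6295,.1569,.1883,PSI)
```

```text
t 17.9 pos [0.628  0.1602 0.2585] w 0.0501 gf 0.0 F [-0.4  0.4  0.2]
go mm [-3.5  0.5 70.2] rv [-0.0001  0.0008  0.0034]
```

apply_moves(
  rows="-3.5 0.5 15 0 0 0.003 50;-3.5 0.5 35 0 0 0.003 50;-3.5 0.5 52 0 0 0.003 50;-3.5 0.5 64 0 0 0.003 50;-3.5 0.5 70 0 0 0.003 50;-3.5 0.5 70 0 0 0.003 40;-3.5 0.5 70 0 0 0.003 20;-3.5 0.5 70 0 0 0.003 5;-3.5 0.5 70 0 0 0.003 5;-3.5 0.5 70 0 0 0.003 5",
)

```text
t: 18.73
ee_pos: [0.6298, 0.1563, 0.1897]
ee_rot: [0.001, 0.607, 0.795, 0.0]
ft_force: [-1.5, -3.0, 2.9]
grip_width: 0.0164
grip_force: 58.6
```

```bash
cat >> h.py <<'E'
def ang():
    s=robot.get_state(); k=s["ee_pos"][:2]; c,sn=np.cos(PSI),np.sin(PSI)
    v=np.array([[c,sn],[-sn,c]])@(k-C)*1000; print("ang",v.round(1),np.hypot(*v).round(1),np.arctan2(-v[1],v[0])%(2*np.pi), "z",s["ee_pos"][2],"F",s["ft_force"].round(1))
E
python3 - <<'E'
from h import *
ang()
rows(.74,2.74,5);rows(2.74,4.94,5);rows(4.94,7.14,5)
E
```

```text
ang [ 37.7 -34.8] 51.3 0.7463114831357932 z 0.18966636287248165 F [-1.5 -3.   2.9]
-6.7 -7.4 0.5 0 0 0 5;-11.7 -16 1 0 0 0 5;-15 -25.5 1.5 0 0 0 5;-16.3 -35.4 2 0 0 0 5;-15.6 -45.3 2.5 0 0 0 5;-12.9 -55 3.1 0 0 0 5;-8.4 -63.9 3.6 0 0 0 5;-2.2 -71.7 4.1 0 0 0 5;5.4 -78.1 4.6 0 0 0 5;14.2 -82.9 5.1 0 0 0 5
10.5 -3.2 0.6 0 0 0 5;21.5 -3.9 1.1 0 0 0 5;32.3 -2.3 1.7 0 0 0 5;42.6 1.6 2.2 0 0 0 5;51.7 7.7 2.8 0 0 0 5;59.3 15.7 3.4 0 0 0 5;64.9 25.1 3.9 0 0 0 5;68.4 35.5 4.5 0 0 0 5;69.5 46.4 5 0 0 0 5;68.3 57.3 5.6 0 0 0 5
-3.6 10.4 0.6 0 0 0 5;-9.4 19.7 1.1 0 0 0 5;-17.1 27.5 1.7 0 0 0 5;-26.4 33.4 2.2 0 0 0 5;-36.7 37.2 2.8 0 0 0 5;-47.6 38.7 3.4 0 0 0 5;-58.5 37.8 3.9 0 0 0 5;-69 34.4 4.5 0 0 0 5;-78.4 28.9 5 0 0 0 5;-86.5 21.5 5.6 0 0 0 5
```

apply_moves(
  rows="-6.7 -7.4 0.5 0 0 0 5;-11.7 -16 1 0 0 0 5;-15 -25.5 1.5 0 0 0 5;-16.3 -35.4 2 0 0 0 5;-15.6 -45.3 2.5 0 0 0 5;-12.9 -55 3.1 0 0 0 5;-8.4 -63.9 3.6 0 0 0 5;-2.2 -71.7 4.1 0 0 0 5;5.4 -78.1 4.6 0 0 0 5;14.2 -82.9 5.1 0 0 0 5",
)

```text
t: 19.57
ee_pos: [0.5444, 0.145, 0.1843]
ee_rot: [0.001, 0.607, 0.794, -0.003]
ft_force: [-6.7, -10.3, 8.6]
grip_width: 0.0166
grip_force: 59.7
```

apply_moves(
  rows="10.5 -3.2 0.6 0 0 0 5;21.5 -3.9 1.1 0 0 0 5;32.3 -2.3 1.7 0 0 0 5;42.6 1.6 2.2 0 0 0 5;51.7 7.7 2.8 0 0 0 5;59.3 15.7 3.4 0 0 0 5;64.9 25.1 3.9 0 0 0 5;68.4 35.5 4.5 0 0 0 5;69.5 46.4 5 0 0 0 5;68.3 57.3 5.6 0 0 0 5",
)

```text
t: 20.4
ee_pos: [0.5842, 0.2262, 0.1785]
ee_rot: [0.002, 0.607, 0.795, -0.003]
ft_force: [-4.8, -20.0, 8.5]
grip_width: 0.0169
grip_force: 59.9
```

apply_moves(
  rows="-3.6 10.4 0.6 0 0 0 5;-9.4 19.7 1.1 0 0 0 5;-17.1 27.5 1.7 0 0 0 5;-26.4 33.4 2.2 0 0 0 5;-36.7 37.2 2.8 0 0 0 5;-47.6 38.7 3.4 0 0 0 5;-58.5 37.8 3.9 0 0 0 5;-69 34.4 4.5 0 0 0 5;-78.4 28.9 5 0 0 0 5;-78.4 28.9 5 0 0 0 5",
)

```text
t: 21.23
ee_pos: [0.6317, 0.1615, 0.1739]
ee_rot: [0.0, 0.607, 0.794, 0.001]
ft_force: [-2.5, -1.5, 5.2]
grip_width: 0.0166
grip_force: 59.5
```

Run:
```python
from h import *
ang()
rows(6.92,7.82,5);rows(7.82,8.62,5);rows(8.62,9.0,5)
```

```text
ang [ 40.9 -30.3] 50.9 0.6380579740068303 z 0.17392129441622536 F [-2.5 -1.5  5.2]
-3.5 -2.8 0.2 0 0 0 5;-6.7 -6 0.5 0 0 0 5;-9.6 -9.4 0.7 0 0 0 5;-12.3 -13.1 0.9 0 0 0 5;-14.5 -16.9 1.1 0 0 0 5;-16.4 -21 1.4 0 0 0 5;-18 -25.2 1.6 0 0 0 5;-19.1 -29.6 1.8 0 0 0 5;-19.9 -34 2.1 0 0 0 5;-20.2 -38.5 2.3 0 0 0 5
0 -4 0.2 0 0 0 5;0.4 -8 0.4 0 0 0 5;1 -11.9 0.6 0 0 0 5;2 -15.8 0.8 0 0 0 5;3.3 -19.6 1 0 0 0 5;4.9 -23.3 1.2 0 0 0 5;6.7 -26.8 1.4 0 0 0 5;8.9 -30.2 1.6 0 0 0 5;11.3 -33.4 1.8 0 0 0 5;13.9 -36.4 2 0 0 0 5
1.3 -1.3 0.1 0 0 0 5;2.7 -2.6 0.2 0 0 0 5;4.2 -3.9 0.3 0 0 0 5;5.7 -5.1 0.4 0 0 0 5;7.2 -6.2 0.5 0 0 0 5;8.8 -7.2 0.6 0 0 0 5;10.4 -8.3 0.7 0 0 0 5;12 -9.2 0.8 0 0 0 5;13.7 -10.1 0.9 0 0 0 5;15.4 -10.9 1 0 0 0 5
```

apply_moves(
  rows="-3.5 -2.8 0.2 0 0 0 5;-6.7 -6 0.5 0 0 0 5;-9.6 -9.4 0.7 0 0 0 5;-12.3 -13.1 0.9 0 0 0 5;-14.5 -16.9 1.1 0 0 0 5;-16.4 -21 1.4 0 0 0 5;-18 -25.2 1.6 0 0 0 5;-19.1 -29.6 1.8 0 0 0 5;-19.9 -34 2.1 0 0 0 5;-20.2 -38.5 2.3 0 0 0 5",
)

```text
t: 22.07
ee_pos: [0.6031, 0.1298, 0.1718]
ee_rot: [0.004, 0.607, 0.794, 0.001]
ft_force: [7.2, -8.6, 2.5]
grip_width: 0.0165
grip_force: 59.5
```

apply_moves(
  rows="0 -4 0.2 0 0 0 5;0.4 -8 0.4 0 0 0 5;1 -11.9 0.6 0 0 0 5;2 -15.8 0.8 0 0 0 5;3.3 -19.6 1 0 0 0 5;4.9 -23.3 1.2 0 0 0 5;6.7 -26.8 1.4 0 0 0 5;8.9 -30.2 1.6 0 0 0 5;11.3 -33.4 1.8 0 0 0 5;13.9 -36.4 2 0 0 0 5",
)

```text
t: 22.9
ee_pos: [0.5618, 0.1311, 0.1696]
ee_rot: [0.003, 0.607, 0.794, -0.003]
ft_force: [-1.6, -17.8, 8.6]
grip_width: 0.0168
grip_force: 60.0
```

Run:
```python
from h import *
ang()
```

```text
ang [-34.6 -41.2] 53.8 2.269085154166867 z 0.16956724924624203 F [ -1.6 -17.8   8.6]
```

apply_moves(
  rows="1.3 -1.3 0.1 0 0 0 5;2.7 -2.6 0.2 0 0 0 5;4.2 -3.9 0.3 0 0 0 5;5.7 -5.1 0.4 0 0 0 5;7.2 -6.2 0.5 0 0 0 5;8.8 -7.2 0.6 0 0 0 5;10.4 -8.3 0.7 0 0 0 5;12 -9.2 0.8 0 0 0 5;13.7 -10.1 0.9 0 0 0 5;15.4 -10.9 1 0 0 0 5",
)

```text
t: 23.73
ee_pos: [0.5452, 0.1442, 0.1684]
ee_rot: [0.001, 0.607, 0.795, -0.003]
ft_force: [-8.4, -14.9, 12.6]
grip_width: 0.0166
grip_force: 60.5
```

apply_moves(
  rows="0 0 0 0 0 0 5;0 0 0 0 0 0 5;0 0 0 0 0 0 5;0 0 0 0 0 0 5;0 0 0 0 0 0 5;0 0 0 0 0 0 5;0 0 0 0 0 0 5;0 0 0 0 0 0 5;0 0 0 0 0 0 5;0 0 0 0 0 0 5",
)

```text
t: 24.57
ee_pos: [0.5449, 0.1446, 0.1684]
ee_rot: [0.001, 0.607, 0.795, -0.003]
ft_force: [-8.4, -13.2, 12.3]
grip_width: 0.0167
grip_force: 60.5
```

Run:
```python
from h import *
ang()
s=robot.get_state();c,sn=np.cos(PSI),np.sin(PSI)
for y0 in (0,-.0025,-.004):
    v=np.array([[c,sn],[-sn,c]])@(s["ee_pos"][:2]-C)-[0,y0]; a=np.arctan2(-v[1],v[0])+2*np.pi
    t=np.array([-np.sin(a),-np.cos(a)]); F=np.array([[c,sn],[-sn,c]])@s["ft_force"][:2]
    print(np.hypot(*v),a,"tangential,radial F",F@t,F@(v/np.hypot(*v)), "cushion est mm",2.546*(a-7.85))
```

```text
ang [-47.3 -23.8] 52.9 2.6761294007311998 z 0.1683705130391385 F [ -8.4 -13.2  12.3]
0.0529461985511688 8.959314707910785 tangential,radial F -4.218086545846945 15.03079067833769 cushion est mm 2.8243152463408596
0.051872236547284144 9.002396049720133 tangential,radial F -4.861519104168471 14.835179625608294 cushion est mm 2.934000342587459
0.051275591800153494 9.029081944626974 tangential,radial F -5.255631231205892 14.700179008632228 cushion est mm 3.0019426310202757
```

apply_moves(
  rows="0 0 0 0 0 0 25;0 0 0 0 0 0 45;0 0 0 0 0 0 50;0 0 0 0 0 0 50;0 0 -10 0 0 0 50;0 0 -30 0 0 0 50;0 0 -55 0 0 0 50;0 0 -80 0 0 0 50;0 0 -100 0 0 0 50;0 0 -100 0 0 0 50",
)

```text
t: 25.4
ee_pos: [0.5487, 0.1486, 0.273]
ee_rot: [0.003, 0.607, 0.795, 0.003]
ft_force: [0.1, 0.2, 0.7]
grip_width: 0.0501
grip_force: 0.0
```

Run:
```python
from h import *
m=model("wrist"); im=viewer.get_image("wrist"); hsv=cv2.cvtColor(im,cv2.COLOR_RGB2HSV)
k=((hsv[...,0]<6)|(hsv[...,0]>174))&(hsv[...,1]>190)&(hsv[...,2]>100)
k[:, :200]=0
n,l,st,ce=cv2.connectedComponentsWithStats(k.astype(np.uint8)); i=np.argsort(-st[1:,4])[:3]+1
a=9.0
print(st[i],ce[i].round()); print("pred knob top/bottom",[w2p(m,np.append(cw(.05*np.cos(a),-.0025-.05*np.sin(a)),.197+d-.002546*a)).round() for d in (.021,-.025)])
print(robot.get_state()["ft_force"],robot.get_state()["ee_pos"])
```

```text
[[295 225  27  41 852]
 [313 225   1   1   1]] [[307. 246.]
 [313. 225.]]
pred knob top/bottom [array([310., 258.]), array([311., 236.])]
[0.01423003 0.46837966 0.02349619] [0.54788386 0.14845635 0.2706241 ]
```

```bash
python3 -c "
from h import *
print(robot.finish_job())"
```

```text
the job is handed in; nothing more can be done
None
```

I laid the strip on the bed and rest with its block under the pad, cranked the pad down to about 9.0 rad, let go and handed the job in. I estimate the cushion squeeze at about 2.9 mm; that figure comes from the crank angle, not a direct measurement, and the result of the judging was not shown.

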